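Open the vacuum pump's filter head

TASK

Open the leaning filter head on the small blue vacuum pump: turn its bayonet cover anticlockwise, about a quarter turn, just until you feel its lugs reach the stop, then lift it off and set it down gently in the shallow steel tray, bar upwards and flat on the tray's floor, beside the fresh filter. The head stands on a soft rubber mount, so do not wrench it, or pull or press hard, while the cover is still locked, and leave the fresh filter and the other things on the bench where they are.

Things in the scene. Friction and masses are not known exactly. Their poses are not given: they have to be found in the camera images.
- cover_grip (a point): Where to grip the bayonet cover: on its axis, inside its finger bar, 10 mm below the bar's top, 22 mm above the cover's flat top, 50 mm above its skirt's lower edge. z points out of the cover along its axis (at the start 32 degrees from vertical, leaning to the pump's front), x along the bar, y across it. Bar: 46 mm long, 12 mm thick, 32 mm high.
- cover_foot (a point): Centre of the lower edge of the cover's skirt, 50 mm below cover_grip along its axis; same axes. The cover is a plain aluminium cap, 82 mm in diameter, 28 mm high (60 mm with the bar), about 0.18 to 0.31 kg. Its skirt hides two inward lugs, caught below two flanges of the neck with 1.5 mm axial and 2 mm sideways play.
- neck_rim (a point): Centre of the filter neck's rim, which carries the cover; z is the head's axis, outward (seated: cover_foot at z = -20 mm). The flanges' setting is unknown: turned anticlockwise seen from outside, the cover meets a hard stop after 55 to 106 degrees, and its lugs are clear only in the last 14 degrees before that stop; then it lifts straight out along z, free after 25 mm.
- head (a joint): Twist of the filter head about its own axis on its rubber mount (rad, anticlockwise seen from outside positive): 0 at rest, springs back, about 3 N m per rad. Turning on past the cover's stop twists it; more than 0.17 harms it. Turning before the stop takes under 0.12 N m.
- pump: Blue vacuum pump fixed to the bench, 200 mm (x) by 150 mm (y), box top at 105 mm. Origin under its centre, x points to its rear; the filter head (84 mm across at its foot) leans to its front, -x, with the cover's bar top about 220 mm above the bench. A 80 mm wide dark motor cap with a brass nipple, 170 mm high over all, stands 55 mm behind the origin.
- tray: Plain shallow steel tray fixed to the bench, 250 mm (x) by 150 mm (y), 20 mm high, walls 4 mm, floor 4 mm thick. Origin under its centre.
- tray_bay (a point): Middle of the tray's free part, on its inner floor, 45 mm from the tray's centre towards -x of the tray; same axes as the tray.
- filter_mid (a point): Centre of the fresh filter, a loose paper cartridge standing in the tray's +x part, 60 mm in diameter, 42 mm high.
- jar_left_mid (a point): Middle of the clear bottle with blue cap at the left, 60 mm in diameter, 120 mm high, loose.
- jar_right_mid (a point): Middle of the same kind of bottle at the right, loose.
- dishes_mid (a point): Middle of a stack of three small clear dishes, 60 mm in diameter, 42 mm high, loose.
- vial_mid (a point): Middle of a small amber vial with black cap, 24 mm in diameter, 54 mm high, loose, between pump and tray.
- beaker_mid (a point): Middle of an empty glass beaker, 70 mm in diameter, 80 mm high, loose.
- wipes_mid (a point): Middle of a loose carton of 110 by 70 by 50 mm.
Mind the look-alikes: they are no part of the job. What is shaped like the part that bears cover_grip but red is not meant.

How it is judged (in metres and radians):
On the way:
1. the cover, unlocked, has been lifted off the neck with the fingers (z of cover_foot in the frame of neck_rim above 0.008 m and contact force between the fingers and cover above 0.5 N), for 0.2 s.
At the end, for the whole second after the job is handed in: The cover rests still in the tray, bar upwards: its skirt edge within 4 mm of the tray's floor all over (tilt under 0.08 rad) and its centre within 80 mm of the middle of the free part; the fresh filter stands upright within 30 mm of where it was (z of cover_foot in the frame of tray_bay between -0.004 and 0.004 m and horizontal distance between cover_foot and tray_bay below 0.08 m and angle between cover_foot's own z axis and vertical below 0.08 rad and linear speed of cover below 0.02 m/s and z of filter_mid in the frame of tray_bay below 0.026 m and distance of filter_mid from where it was at the start of the episode below 0.03 m and angle between filter_mid's own z axis and vertical below 0.1 rad); the robot touches nothing.
It fails at once if the filter head is wrenched round on its mount by more than 0.17 rad (value of joint head above 0.17 rad or value of joint head below -0.17 rad).
It fails at once if the cover still on its neck is pulled or pressed with more than 45 N (contact force between cover and pump above 45 N and distance between cover_foot and neck_rim below 0.024 m).
It fails at once if the cover is dropped or thrown (over 0.5 m/s while not held) (linear speed of cover above 0.5 m/s and contact force between the fingers and cover below 0.1 N).
It fails at once if a bystander is shifted by more than 30 mm (distance of any of filter_mid, jar_left_mid, jar_right_mid, dishes_mid, vial_mid, beaker_mid, wipes_mid from where it was at the start of the episode above 0.03 m).
It also fails if it takes over 61 s, if anything falls off the work surface, if the arm or the gripper's body presses on something with over 40 N, if the wrist force passes 120 N, or if a joint passes its speed limit or range.

ROBOT

A 7-joint arm with a two-finger parallel gripper is mounted at the origin on the work surface. World frame = base frame: x ahead of the robot, y to its left, z up, the work surface at z = 0. Lengths are in m, angles in degrees, forces in N, time in s.
With the tool pointing down it reaches from about 0.35 to 0.775 m from the base axis. Payload 3.1 kg.
Tool frame: the origin (TCP) lies midway between the tips of the shut fingers; the grasp point (between the pads) lies 19 mm behind it (arm.tcp_to_grasp is the distance from the TCP to the grasp point, in m); z points along the fingers, y is the line along which they close (so a half turn about z gives the same grasp; the last joint's range is limited). The gripper opens to 85 mm and grips with 20 to 120 N. Pads are 22 mm wide; open, the fingers measure 114 mm over their backs; the gripper's body (76 mm by 85 mm) begins 54 mm behind the grasp point. The pads swing forward as they close: fully open they stand 13 mm farther back than shut.
Start: joints at [71.522, 17.813, 0.802, 86.603, -0.252, 75.585, -1.558], TCP at [0.152, -0.528, 0.231] pointing down, gripper open.
Joint ranges: [-154.91, 154.91], [-16.99, 109.72], [-72.82, 74.43], [7.12, 147.25], [-82.49, 262.49], [11.32, 116.49], [-174.64, 174.64]. Speed limits (degrees/s): [159.86, 159.86, 180, 180, 180, 180, 180].

INTERFACE

Orientations are given as [roll, pitch, yaw] about the fixed x, y, z axes, in that order (R = Rz(yaw) Ry(pitch) Rx(roll)).
In Python, from plant import sensors, cams, arm gives the robot as it stands.
- The arm moves only by the tool send_rows, never from a script. Its argument "motion" is a list that holds one entry, the list of rows, each a list of 7 numbers: the shift along the tool's x, y, z in m, then the turn, a rotation vector about the tool's x, y, z in degrees, then the closure, from 0 (fully open) to 1 (shut). In form: [[[x, y, z, wx, wy, wz, fingers], ...]]. A call has 1 to 10 rows; each row is the pose to reach, as a shift and turn from the pose commanded when the call began, along the tool's axes at that moment; what a row does not reach only later rows make up. A row lasts 1/10 s, in which the tool goes at most 50 mm and 8.59 degrees, less where a joint would pass 70% of its speed; a pose out of reach is approached as far as the arm can. A call with a gripper value outside its range is refused whole. The fingers move at their own pace and stop on an object; "force" is the grip in N (left out, the last holds). Time passes only in rows, so rows that repeat a pose let the fingers close. It gives the time, the measured TCP pose, the force, the opening and the grip force at its end, in the units of the state.
- sensors.observe(): the state, without advancing time (a new reading comes with each control period).
- cams.camera(name): name is "side" or "top" or "wrist"; returns the picture (384x512x3 uint8, red, green, blue); there is no depth.
- cams.camera_model(name): a dict with "vfov" (degrees; the focal length in pixels is half the picture's height over the tangent of half this angle, whatever the lens; pixels are square), "cx", "cy" (the principal point, pixels), "rvec" (rotation vector, rad) and "tvec" (3), from world to camera coordinates, as OpenCV has them; the wrist camera has in their place "mount" (4x4, takes a point from camera to tool coordinates, whose origin is the TCP and whose axes are the flange's). Camera axes: x right, y down, z forward; pixel columns grow to the right and rows downward; lengths in m; the calibration is good to about 2 mm. A picture is of the moment at which its call begins: read the wrist's pose just before it. camera_model takes no time and is no camera call.
- arm.sign_off(): hands the job in; it is judged then, once.
The state is a dict: "t": time; "joint_pos": joint angles; "joint_vel": joint speeds; "joint_efforts": joint torques, N m; "tcp_pos": TCP position; "orientation": TCP orientation; "ft_force": force on the tool from outside, world axes, zero at the start; "wrist_torque": the same for the moment, N m; "width": finger opening in m; "grip_force": force on a finger pad.
Only numpy, scipy, OpenCV 4.12 (cv2) and the standard library are available. Lean on these libraries where they do the work, as an engineer would, in place of code of your own. Each camera call takes 0.05 s, during which the arm holds its last target. There are 200 camera calls.

## Working session

There is one attempt and no reset: what is moved stays moved. The work goes in short steps, Python scripts to look and compute and a tool call to move; the robot and the scene stay as the last step left them, time stands still between calls to the robot, and variables do not carry over. Pictures are saved under pics/ and viewed, at most 10 in all, crops included, and the job is handed in when it is done.

Besides the shell and the picture viewer there is one more tool, called by a JSON object that holds its "api" and its "payload", one argument or row to a line. send_rows: Moves the arm, as the interface text tells. Its arguments: {"type":"object","properties":{"motion":{"type":"array"},"force":{"type":"number"}},"required":["motion"]}

```bash
mkdir -p pics; python3 - <<'E'
from plant import sensors,cams,arm
import cv2,json
print(sensors.observe(), arm.tcp_to_grasp)
for n in ("side","top"):
    im=cams.camera(n); cv2.imwrite(f"pics/{n}0.png",cv2.resize(im[:,:,::-1],(800,600),interpolation=cv2.INTER_CUBIC)); print(n,cams.camera_model(n))
print(cams.camera_model("wrist"))
E
```

```text
{'t': 0.0, 'joint_pos': array([71.52338682, 17.86050365,  0.80188184, 86.69173515, -0.25193658,
       75.58394531, -1.55887037]), 'joint_vel': array([-0.15485008,  0.04911499, -0.01932751,  0.02800252, -0.02616191,
       -0.0904914 ,  0.08001614]), 'joint_efforts': array([ 4.70148261e-04, -3.79911590e+01,  1.46179679e-01, -2.30591816e+01,
        1.24470529e-02,  1.37399230e-02,  1.57369414e-05]), 'tcp_pos': array([ 0.15221429, -0.52776253,  0.23022201]), 'orientation': array([-1.79865697e+02,  5.72994338e-03,  1.60912113e+01]), 'ft_force': array([ 0.12972303, -0.09396793, -0.14864656]), 'wrist_torque': array([-0.00637309,  0.02004129, -0.01647564]), 'grip_force': 0.0, 'width': 0.08536342855812394} 0.0187
side {'vfov': 55.85039028828206, 'cx': 253.66619873446493, 'cy': 197.3341069068182, 'rvec': array([ 0.67152644, -2.53548687,  1.30000305]), 'tvec': array([0.4820641 , 0.29049347, 0.99501707])}
top {'vfov': 52.1513945956555, 'cx': 253.02312207870946, 'cy': 188.5639327045516, 'rvec': array([ 2.14369768, -2.13336648,  0.13821495]), 'tvec': array([0.00530929, 0.57605352, 1.302892  ])}
{'vfov': 64.50538686393324, 'cx': 255.2652003695586, 'cy': 193.331138751184, 'mount': array([[ 3.73826337e-04, -9.65605675e-01, -2.60010653e-01,
         6.46984141e-02],
       [ 9.99999889e-01,  2.86520329e-04,  3.73679459e-04,
        -8.54832383e-06],
       [-2.86328669e-04, -2.60010764e-01,  9.65605675e-01,
        -1.42439635e-01],
       [ 0.00000000e+00,  0.00000000e+00,  0.00000000e+00,
         1.00000000e+00]])}
```

View pics/side0.png

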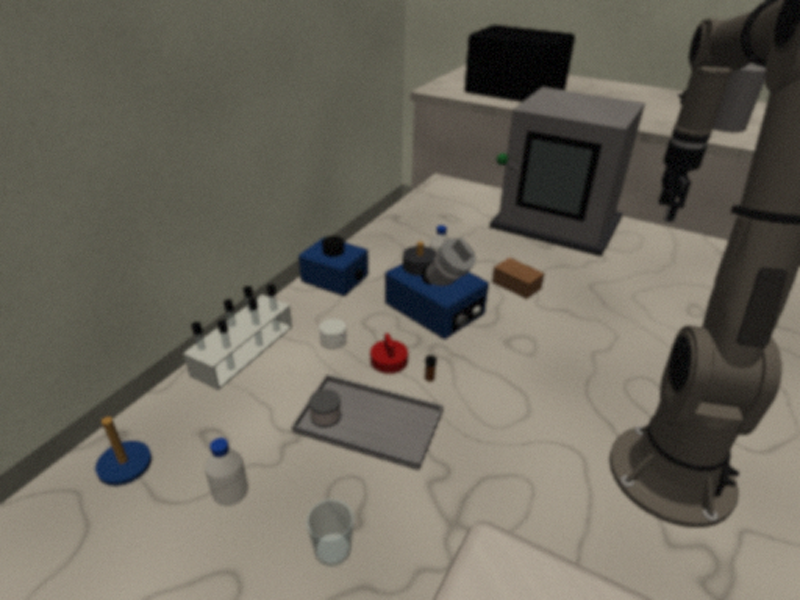

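View pics/top0.png

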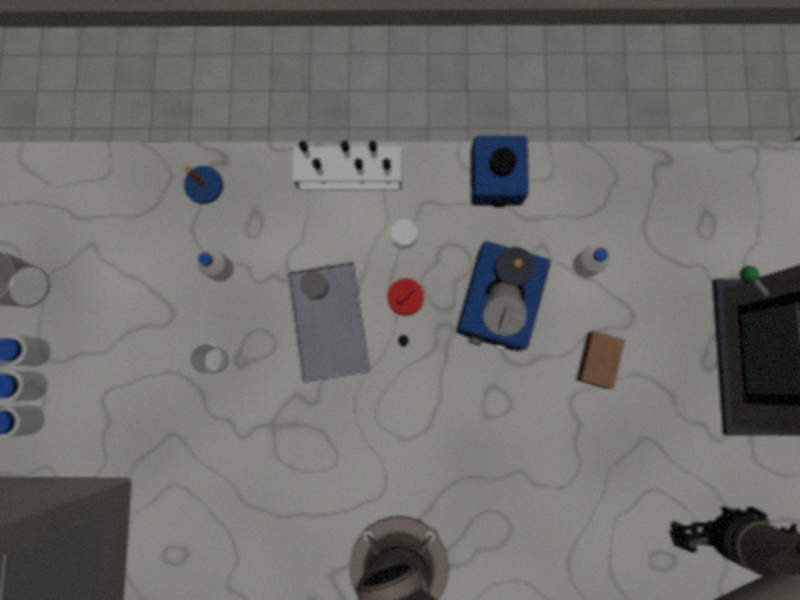

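The side view shows the pump with the grey cover at about (455,260), the tray at (368,420) and the red decoy at (390,355). The top view shows the pump at (505,295), the cover disc at (505,313) with its bar running (507,306)-(500,325), the tray corners at (289,271), (353,263), (370,372) and (304,381), and the filter at (314,284).

```bash
cat > h.py <<'E'
import numpy as np,cv2
from scipy.spatial.transform import Rotation as R
from plant import sensors,cams,arm
def cam(n,obs=None):
    m=cams.camera_model(n); f=192/np.tan(np.radians(m["vfov"]/2)); K=np.array([[f,0,m["cx"]],[0,f,m["cy"]],[0,0,1]])
    if n=="wrist":
        T=np.eye(4);T[:3,:3]=R.from_euler("xyz",obs["orientation"],degrees=True).as_matrix();T[:3,3]=obs["tcp_pos"]
        T=np.linalg.inv(T@m["mount"]); return K,T[:3,:3],T[:3,3]
    return K,R.from_rotvec(m["rvec"]).as_matrix(),np.array(m["tvec"])
def ray(c,p):
    K,Rm,t=c; return -Rm.T@t, Rm.T@np.linalg.inv(K)@np.array([p[0],p[1],1.])
def atz(c,p,z):
    o,d=ray(c,p); return o+d*(z-o[2])/d[2]
def proj(c,P):
    K,Rm,t=c; q=K@(Rm@np.asarray(P)+t); return q[:2]/q[2]
def tri(a,pa,b,pb):
    o1,d1=ray(a,pa);o2,d2=ray(b,pb); s=np.linalg.lstsq(np.c_[d1,-d2],o2-o1,rcond=None)[0]
    x,y=o1+s[0]*d1,o2+s[1]*d2; return (x+y)/2,np.linalg.norm(x-y)
E
python3 - <<'E'
from h import *
np.set_printoptions(precision=4,suppress=True)
c=cam("top");s=cam("side");k=1.5625
P=np.array([atz(c,np.array(p)/k,.105) for p in [(484,242),(550,260),(525,349),(459,332)]])
print(P,P.mean(0),[np.linalg.norm(P[i]-P[i-1]) for i in range(4)])
d=(P[0]+P[1]-P[2]-P[3]);print("pump yaw",np.degrees(np.arctan2(d[1],d[0])))
T=np.array([atz(c,np.array(p)/k,.02) for p in [(289,271),(353,263),(370,372),(304,381)]])
print(T,T.mean(0),[np.linalg.norm(T[i]-T[i-1]) for i in range(4)])
d=(T[0]+T[1]-T[2]-T[3]);print("tray yaw",np.degrees(np.arctan2(d[1],d[0])))
print("filter",atz(c,np.array((314,284))/k,.03))
print("cover",atz(c,np.array((505,313))/k,.19), "bar",atz(c,np.array((507,306))/k,.22),atz(c,np.array((500,325))/k,.22))
print("nipple",tri(c,np.array((517,264))/k,s,np.array((421,244))/k))
print("tri bar",tri(c,np.array((503,315))/k,s,np.array((463,250))/k))
E
```

```text
[[ 0.6798 -0.1795  0.105 ]
 [ 0.6414 -0.3171  0.105 ]
 [ 0.4548 -0.2603  0.105 ]
 [ 0.4892 -0.1251  0.105 ]] [ 0.5663 -0.2205  0.105 ] [np.float64(0.19822824419830157), np.float64(0.14287664035118627), np.float64(0.19511861722099952), np.float64(0.13949059826986482)]
pump yaw -16.43684455290958
[[0.6321 0.248  0.02  ]
 [0.6508 0.1042 0.02  ]
 [0.4077 0.063  0.02  ]
 [0.3873 0.2074 0.02  ]] [0.5195 0.1556 0.02  ] [np.float64(0.24806426119688968), np.float64(0.14502594883593986), np.float64(0.2465372858820589), np.float64(0.14584679217737806)]
tray yaw 9.514639924164817
filter [0.601  0.1894 0.03  ]
cover [ 0.5192 -0.2069  0.19  ] bar [ 0.5291 -0.206   0.22  ] [ 0.493  -0.1921  0.22  ]
nipple (array([ 0.6215, -0.2365,  0.1652]), np.float64(0.0014303290862842676))
tri bar (array([ 0.5099, -0.2027,  0.2001]), np.float64(0.008870767374253876))
```

```bash
cat >> h.py <<'E'
yaw=np.radians(-16.4); fx=np.array([np.cos(yaw),np.sin(yaw),0]); t32=np.radians(32)
AX=-fx*np.sin(t32)+np.array([0,0,np.cos(t32)])
def pose():
    o=sensors.observe(); return o["tcp_pos"],R.from_euler("xyz",o["orientation"],degrees=True)
def toolR(x,z):
    x=x-z*(x@z); x/=np.linalg.norm(x); return R.from_matrix(np.c_[x,np.cross(z,x),z])
def rel(p,Rt):
    p0,R0=pose(); return R0.inv().apply(np.asarray(p)-p0),np.degrees((R0.inv()*Rt).as_rotvec())
E
python3 - <<'E'
from h import *
np.set_printoptions(precision=4,suppress=True)
d,w=rel(np.array([.508,-.204,.209])+.09*AX,toolR(fx,-AX)); print(d,w,np.linalg.norm(d),np.linalg.norm(w))
for i in range(1,11): print((d*i/10).round(3),(w*i/10).round(1))
E
```

```text
[ 0.3914 -0.2382 -0.0545] [-9.185  31.1697 31.6067] 0.4614100055590564 45.33095383184302
[ 0.039 -0.024 -0.005] [-0.9  3.1  3.2]
[ 0.078 -0.048 -0.011] [-1.8  6.2  6.3]
[ 0.117 -0.071 -0.016] [-2.8  9.4  9.5]
[ 0.157 -0.095 -0.022] [-3.7 12.5 12.6]
[ 0.196 -0.119 -0.027] [-4.6 15.6 15.8]
[ 0.235 -0.143 -0.033] [-5.5 18.7 19. ]
[ 0.274 -0.167 -0.038] [-6.4 21.8 22.1]
[ 0.313 -0.191 -0.044] [-7.3 24.9 25.3]
[ 0.352 -0.214 -0.049] [-8.3 28.1 28.4]
[ 0.391 -0.238 -0.055] [-9.2 31.2 31.6]
```

{"api": "send_rows", "payload": {
  "motion": [
    [[0.039, -0.024, -0.015, -0.9, 3.1, 3.2, 0], [0.078, -0.048, -0.025, -1.8, 6.2, 6.3, 0], [0.117, -0.071, -0.03, -2.8, 9.4, 9.5, 0], [0.157, -0.095, -0.035, -3.7, 12.5, 12.6, 0], [0.196, -0.119, -0.04, -4.6, 15.6, 15.8, 0], [0.235, -0.143, -0.045, -5.5, 18.7, 19.0, 0], [0.274, -0.167, -0.05, -6.4, 21.8, 22.1, 0], [0.313, -0.191, -0.053, -7.3, 24.9, 25.3, 0], [0.352, -0.214, -0.055, -8.3, 28.1, 28.4, 0], [0.391, -0.238, -0.055, -9.2, 31.2, 31.6, 0]]
  ]
}}

```text
t: 1.1
tcp_pos: [0.4628, -0.19, 0.2865]
orientation: [179.9, -32.3, -16.5]
ft_force: [1.8, -0.8, 0.2]
width: 0.0854
grip_force: 0.0
```

{"api": "send_rows", "payload": {
  "motion": [
    [[0, 0, 0, 0, 0, 0, 0], [0, 0, 0, 0, 0, 0, 0], [0, 0, 0, 0, 0, 0, 0]]
  ]
}}

```text
t: 1.4
tcp_pos: [0.4615, -0.1926, 0.2861]
orientation: [179.9, -32.1, -16.4]
ft_force: [-0.2, -0.7, -0.0]
width: 0.0856
grip_force: 0.0
```

```bash
python3 - <<'E'
from h import *
np.set_printoptions(precision=4,suppress=True)
o=sensors.observe(); im=cams.camera("wrist"); cv2.imwrite("pics/w1.png",cv2.resize(im[:,:,::-1],(800,600),interpolation=cv2.INTER_CUBIC))
import pickle; pickle.dump(o,open("w1.pkl","wb"))
print(o["t"],o["joint_pos"],o["tcp_pos"],o["orientation"],rel(np.array([.508,-.204,.209])+.09*AX,toolR(fx,-AX)))
g=np.array([.508,-.204,.209]);c=cam("wrist",o)
for q in (g+.01*AX,g-.022*AX): print(proj(c,q)*1.5625)
E
```

```text
1.4 [ 53.916  -11.639  -25.3022 117.0075 -15.9382  42.8039 -70.0368] [ 0.4615 -0.1926  0.2861] [179.8712 -32.0644 -16.4342] (array([-0.0004, -0.0026,  0.0007]), array([ 0.1579, -0.0729, -0.0874]))
[392.8298 312.0263]
[393.3506 295.9385]
```

View pics/w1.png

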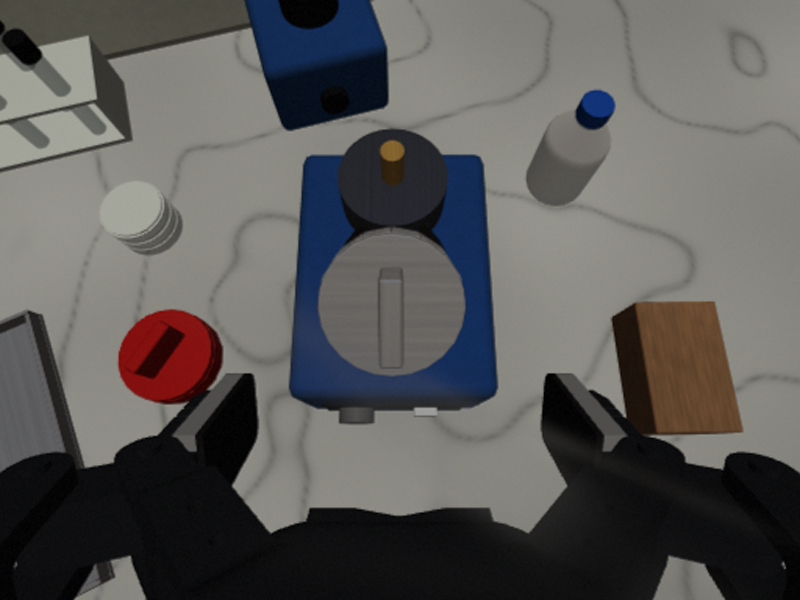

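The wrist view shows the cover disc centred near (392,302), about 147 px wide. The bar's top face spans x 379–402 and y 279–368, so it lies along the pump's midline and close to prediction. I'll refine this numerically.

```bash
python3 - <<'E'
from h import *
import pickle
from scipy.optimize import least_squares
from scipy.ndimage import map_coordinates,gaussian_filter
np.set_printoptions(precision=4,suppress=True)
o=sensors.observe(); im=cams.camera("wrist").astype(float); c=cam("wrist",o)
r=gaussian_filter(im[:,:,0],.8)
cx,cy=392/1.5625,302/1.5625; E=[]
for th in np.radians(np.arange(-40,221,4)):   # image y down; skip top
    rr=np.arange(40,54,.1); v=map_coordinates(r,[cy+rr*np.sin(th),cx+rr*np.cos(th)],order=1)
    g=np.gradient(v); i=g.argmin(); E.append((cx+rr[i]*np.cos(th),cy+rr[i]*np.sin(th)))
E=np.array(E)
e1=fx*np.cos(t32)+np.array([0,0,np.sin(t32)]); e2=np.cross(AX,e1)
th=np.linspace(0,2*np.pi,120)
def res(q):
    C=q[:3]; P=np.array([proj(c,C+.041*(e1*np.cos(t)+e2*np.sin(t))) for t in th])
    ctr=P.mean(0); A=np.arctan2(*(P-ctr).T[::-1]); k=np.argsort(A); rad=np.linalg.norm(P-ctr,axis=1)
    return np.linalg.norm(E-ctr,axis=1)-np.interp(np.arctan2(*(E-ctr).T[::-1]),A[k],rad[k],period=2*np.pi)
s=least_squares(res,np.array([.52,-.21,.19]),loss="soft_l1",f_scale=.5,x_scale=.01,diff_step=1e-4)
C=s.x; print("flat top",C,"resid",np.abs(s.fun).mean(),"->grip",C+.022*AX)
print("lateral off pump midline", (C-np.array([.5663,-.2205,.105]))@np.array([-fx[1],fx[0],0]))
top=lambda u,v:C+.032*AX+e1*u+e2*v
for u,v in [(-.023,-.006),(-.023,.006),(.023,-.006),(.023,.006)]: print("bar corner pred",proj(c,top(u,v))*1.5625)
d,w=rel(C+(.022-.0187)*AX,toolR(fx,-AX)); print("to grasp",d,w)
x0,y0=int(cx)-55,int(cy)-55; cr=im[y0:y0+120,x0:x0+120,::-1].astype(np.uint8)
for u in (-1,1):
  for v in (-1,1):
    p=proj(c,top(.023*u,.006*v)); cv2.circle(cr,(int(round(p[0]-x0)),int(round(p[1]-y0))),0,(0,0,255),-1)
cv2.imwrite("pics/crop1.png",cv2.resize(cr,(600,600),interpolation=cv2.INTER_NEAREST))
E
```

```text
flat top [ 0.5143 -0.2043  0.1879] resid 0.25546021372783023 ->grip [ 0.5031 -0.201   0.2066]
lateral off pump midline 0.0008676008752472159
bar corner pred [401.1305 367.9301]
bar corner pred [377.2981 367.9769]
bar corner pred [401.1845 278.5179]
bar corner pred [376.1068 278.5525]
to grasp [-0.0066 -0.0045  0.1086] [ 0.1589 -0.0821 -0.1093]
```

View pics/crop1.png

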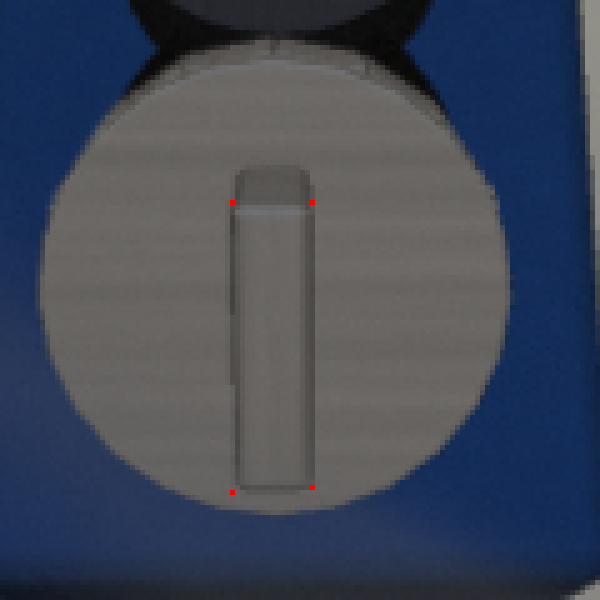

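The crop shows the predicted bar corners within a pixel of the real ones, so the fit is good. I'll approach along the axis and grip.

{"api": "send_rows", "payload": {
  "motion": [
    [[-0.0066, -0.004, 0.025, 0, 0, 0, 0], [-0.0066, -0.004, 0.05, 0, 0, 0, 0], [-0.0066, -0.004, 0.07, 0, 0, 0, 0], [-0.0066, -0.004, 0.085, 0, 0, 0, 0], [-0.0066, -0.004, 0.095, 0, 0, 0, 0], [-0.0066, -0.004, 0.102, 0, 0, 0, 0], [-0.0066, -0.004, 0.106, 0, 0, 0, 0], [-0.0066, -0.004, 0.106, 0, 0, 0, 0], [-0.0066, -0.004, 0.106, 0, 0, 0, 0]]
  ],
  "force": 25
}}

```text
t: 2.4
tcp_pos: [0.5119, -0.2024, 0.1934]
orientation: [179.9, -32.1, -16.4]
ft_force: [0.2, -0.5, -0.6]
width: 0.0854
grip_force: 0.0
```

```bash
python3 - <<'E'
from h import *
np.set_printoptions(precision=4,suppress=True)
o=sensors.observe();print(o["ft_force"],o["wrist_torque"],o["joint_pos"])
print(rel(np.array([.5031,-.201,.2066])+(.0026-.0187)*AX,toolR(fx,-AX)))
E
```

```text
[ 0.2477 -0.469  -0.6227] [ 0.1404  0.4677 -0.0214] [ 53.2852   1.4269 -31.9362 120.6166  -4.2564  26.2071 -81.5387]
(array([-0.0005,  0.0011,  0.0002]), array([ 0.1163, -0.1314,  0.0401]))
```

{"api": "send_rows", "payload": {
  "motion": [
    [[0, 0.0015, 0, 0, 0, 0, 0.3], [0, 0.0015, 0, 0, 0, 0, 0.6], [0, 0.0015, 0, 0, 0, 0, 0.8], [0, 0.0015, 0, 0, 0, 0, 1], [0, 0.0015, 0, 0, 0, 0, 1], [0, 0.0015, 0, 0, 0, 0, 1], [0, 0.0015, 0, 0, 0, 0, 1], [0, 0.0015, 0, 0, 0, 0, 1]]
  ],
  "force": 25
}}

```text
t: 3.2
tcp_pos: [0.5115, -0.2033, 0.1931]
orientation: [179.9, -32.1, -16.3]
ft_force: [-2.4, 0.6, 3.3]
width: 0.0115
grip_force: 29.5
```

```bash
cat > s.py <<'E'
from h import *
np.set_printoptions(precision=3,suppress=True)
o=sensors.observe(); Rt=R.from_euler("xyz",o["orientation"],degrees=True).inv()
print("t",o["t"],"tool F",Rt.apply(o["ft_force"]),"tool M",Rt.apply(o["wrist_torque"]),"w",o["width"],"g",o["grip_force"],"j7",o["joint_pos"][6])
x=Rt.inv().apply([1,0,0]); print("twist",np.degrees(np.arctan2(x@np.cross(AX,fx),x@(fx*np.cos(t32)+[0,0,np.sin(t32)]))), "tilt err",np.degrees(np.arccos(Rt.inv().apply([0,0,-1])@AX)))
E
python3 s.py
```

```text
t 3.2 tool F [-0.302  0.06  -4.121] tool M [ 0.258 -0.788  0.039] w 0.011509669727513943 g 29.4651997089386 j7 -81.13123420041444
twist 0.05763303784120049 tilt err 0.13338264883316012
```

{"api": "send_rows", "payload": {
  "motion": [
    [[0, 0, 0, 0, 0, -4, 1], [0, 0, 0, 0, 0, -9, 1], [0, 0, 0, 0, 0, -14, 1], [0, 0, 0, 0, 0, -19, 1], [0, 0, 0, 0, 0, -24, 1]]
  ]
}}

```text
t: 3.7
tcp_pos: [0.5123, -0.2032, 0.1936]
orientation: [165.4, -29.0, 11.6]
ft_force: [-0.7, 1.8, 2.4]
width: 0.0116
grip_force: 29.2
```

```bash
python3 s.py
```

```text
t 3.7 tool F [ 0.876 -1.285 -2.617] tool M [ 0.549 -0.305  0.115] w 0.01155054488749773 g 29.171318113803864 j7 -57.00795307210538
twist 20.918402754163463 tilt err 0.20315560537232702
```

{"api": "send_rows", "payload": {
  "motion": [
    [[0, 0, 0, 0, 0, -5, 1], [0, 0, 0, 0, 0, -10, 1], [0, 0, 0, 0, 0, -15, 1], [0, 0, 0, 0, 0, -20, 1], [0, 0, 0, 0, 0, -25, 1], [0, 0, 0, 0, 0, -28, 1]]
  ]
}}

```text
t: 4.3
tcp_pos: [0.5125, -0.2031, 0.1937]
orientation: [153.5, -19.0, 40.3]
ft_force: [-0.3, 1.9, 2.8]
width: 0.0112
grip_force: 29.1
```

```bash
python3 s.py
```

```text
t 4.3 tool F [ 1.895 -0.445 -2.759] tool M [0.619 0.046 0.092] w 0.011195576601928936 g 29.131825268268585 j7 -29.15055407083091
twist 47.575778541435184 tilt err 0.221934010739925
```

{"api": "send_rows", "payload": {
  "motion": [
    [[0, 0, 0, 0, 0, -2, 1], [0, 0, 0, 0, 0, -4, 1], [0, 0, 0, 0, 0, -4, 1]]
  ]
}}

```text
t: 4.6
tcp_pos: [0.5125, -0.2031, 0.1937]
orientation: [152.4, -17.3, 43.9]
ft_force: [-0.3, 1.7, 2.3]
width: 0.0118
grip_force: 29.1
```

```bash
python3 s.py
```

```text
t 4.6 tool F [ 1.603 -0.408 -2.411] tool M [0.585 0.173 0.058] w 0.011793760863418882 g 29.14599359035492 j7 -25.317751981758
twist 51.58426151629906 tilt err 0.21717442140448961
```

{"api": "send_rows", "payload": {
  "motion": [
    [[0, 0, 0, 0, 0, -2.5, 1], [0, 0, 0, 0, 0, -5, 1], [0, 0, 0, 0, 0, -5, 1]]
  ]
}}

```text
t: 4.9
tcp_pos: [0.5122, -0.2032, 0.1936]
orientation: [151.1, -14.9, 48.5]
ft_force: [0.3, 1.8, 4.0]
width: 0.0114
grip_force: 29.2
```

```bash
python3 s.py
```

```text
t 4.9 tool F [ 2.495  0.793 -3.493] tool M [0.589 0.309 0.098] w 0.01135796135839982 g 29.23031598329544 j7 -20.373570253027967
twist 56.856055385291405 tilt err 0.19917903665579187
```

{"api": "send_rows", "payload": {
  "motion": [
    [[0, 0, 0, 0, 0, -2, 1], [0, 0, 0, 0, 0, -4, 1], [0, 0, 0, 0, 0, -4, 1]]
  ]
}}

```text
t: 5.2
tcp_pos: [0.5118, -0.2034, 0.1933]
orientation: [150.3, -13.0, 52.0]
ft_force: [-1.5, 1.7, 3.4]
width: 0.0116
grip_force: 29.5
```

```bash
python3 s.py
```

```text
t 5.2 tool F [ 1.156 -0.38  -3.883] tool M [0.652 0.278 0.133] w 0.011621135063310261 g 29.467029869556427 j7 -16.432931697516057
twist 61.13971729188748 tilt err 0.16440385022837425
```

{"api": "send_rows", "payload": {
  "motion": [
    [[0, 0, 0, 0, 0, -2, 1], [0, 0, 0, 0, 0, -3, 1], [0, 0, 0, 0, 0, -3, 1]]
  ]
}}

```text
t: 5.5
tcp_pos: [0.5118, -0.2035, 0.1933]
orientation: [149.8, -11.4, 54.6]
ft_force: [-1.6, 2.4, 5.3]
width: 0.0117
grip_force: 29.8
```

```bash
python3 s.py
```

```text
t 5.5 tool F [ 2.056  0.161 -5.709] tool M [0.662 0.348 0.407] w 0.01167103628495223 g 29.764673709869385 j7 -13.42693212468982
twist 64.48555280934251 tilt err 0.17014130400859376
```

The torque jumped from 0.13 to 0.41 N·m, which is the stop. I'll ease back 5° and try a small lift.

{"api": "send_rows", "payload": {
  "motion": [
    [[0, 0, 0, 0, 0, 2.5, 1], [0, 0, 0, 0, 0, 5, 1], [0, 0, -0.001, 0, 0, 5, 1], [0, 0, -0.003, 0, 0, 5, 1]]
  ]
}}

```text
t: 5.9
tcp_pos: [0.5101, -0.2027, 0.1951]
orientation: [150.8, -13.9, 50.3]
ft_force: [4.4, 0.2, -3.1]
width: 0.0115
grip_force: 28.1
```

```bash
python3 s.py
```

```text
t 5.9 tool F [2.144 1.075 4.834] tool M [0.226 0.417 0.13 ] w 0.011460261235541308 g 28.058707416057587 j7 -17.680209771627553
twist 59.10000009656655 tilt err 0.10669030038420646
```

{"api": "send_rows", "payload": {
  "motion": [
    [[0, 0, -0.0015, 0, 0, 0, 1], [0, 0, -0.003, 0, 0, 0, 1], [0, 0, -0.004, 0, 0, 0, 1]]
  ]
}}

```text
t: 6.2
tcp_pos: [0.5078, -0.202, 0.1987]
orientation: [150.8, -13.9, 50.3]
ft_force: [4.7, 1.2, -3.0]
width: 0.0116
grip_force: 28.0
```

```bash
python3 s.py
```

```text
t 6.2 tool F [3.125 0.599 4.718] tool M [0.315 0.517 0.071] w 0.011591144725345334 g 28.031827211380005 j7 -16.92315536373006
twist 59.082416042273834 tilt err 0.09056648143846027
```

The cover is free, with about 5 N of axial load. I'll lift it clear.

{"api": "send_rows", "payload": {
  "motion": [
    [[0, 0, -0.006, 0, 0, 0, 1], [0, 0, -0.012, 0, 0, 0, 1], [0, 0, -0.019, 0, 0, 0, 1], [0, 0, -0.028, 0, 0, 0, 1], [0, 0, -0.038, 0, 0, 0, 1], [0, 0, -0.048, 0, 0, 0, 1], [0, 0, -0.055, 0, 0, 0, 1], [0, 0, -0.06, 0, 0, 0, 1]]
  ],
  "force": 40
}}

```text
t: 7.0
tcp_pos: [0.4772, -0.1934, 0.2508]
orientation: [150.7, -13.8, 50.3]
ft_force: [-0.2, -0.0, -3.6]
width: 0.0112
grip_force: 42.5
```

```bash
python3 s.py; python3 - <<'E'
from h import *
np.set_printoptions(precision=3,suppress=True)
p,Rt=pose(); print(p,sensors.observe()["joint_pos"])
y=np.radians(75)
d,w=rel([.475,.148,.22],toolR(np.array([np.cos(y),np.sin(y),0]),np.array([0,0,-1.]))); print(d,w,np.linalg.norm(d),np.linalg.norm(w))
up=Rt.inv().apply([0,0,1]);print("up",up)
for i in range(1,11):
    f=i/10; print((d*f+up*.05*np.sin(np.pi*f)).round(3),(w*f).round(1))
E
```

```text
t 7.0 tool F [-1.048 -1.821  2.913] tool M [ 0.788 -0.39  -0.033] w 0.011206577574618947 g 42.52207338809967 j7 -8.379493805251695
twist 59.07683902081684 tilt err 0.21093772636195388
[ 0.477 -0.193  0.251] [ 57.313  -8.01  -30.924 119.262 -14.871  36.511  -8.379]
[ 0.246 -0.237 -0.027] [ 31.713  -7.051 -27.614] 0.342831786050948 42.63792693939267
up [ 0.239  0.475 -0.847]
[ 0.028 -0.016 -0.016] [ 3.2 -0.7 -2.8]
[ 0.056 -0.033 -0.03 ] [ 6.3 -1.4 -5.5]
[ 0.084 -0.052 -0.042] [ 9.5 -2.1 -8.3]
[ 0.11  -0.072 -0.051] [ 12.7  -2.8 -11. ]
[ 0.135 -0.095 -0.056] [ 15.9  -3.5 -13.8]
[ 0.159 -0.12  -0.057] [ 19.   -4.2 -16.6]
[ 0.182 -0.147 -0.053] [ 22.2  -4.9 -19.3]
[ 0.204 -0.176 -0.047] [ 25.4  -5.6 -22.1]
[ 0.225 -0.206 -0.038] [ 28.5  -6.3 -24.9]
[ 0.246 -0.237 -0.027] [ 31.7  -7.1 -27.6]
```

{"api": "send_rows", "payload": {
  "motion": [
    [[0.028, -0.016, -0.016, 3.2, -0.7, -2.8, 1], [0.056, -0.033, -0.03, 6.3, -1.4, -5.5, 1], [0.084, -0.052, -0.042, 9.5, -2.1, -8.3, 1], [0.11, -0.072, -0.051, 12.7, -2.8, -11.0, 1], [0.135, -0.095, -0.056, 15.9, -3.5, -13.8, 1], [0.159, -0.12, -0.057, 19.0, -4.2, -16.6, 1], [0.182, -0.147, -0.053, 22.2, -4.9, -19.3, 1], [0.204, -0.176, -0.047, 25.4, -5.6, -22.1, 1], [0.225, -0.206, -0.038, 28.5, -6.3, -24.9, 1], [0.246, -0.237, -0.027, 31.7, -7.1, -27.6, 1]]
  ]
}}

```text
t: 8.0
tcp_pos: [0.4763, 0.1489, 0.2191]
orientation: [-179.9, -0.0, 75.0]
ft_force: [0.9, -0.2, -1.9]
width: 0.0117
grip_force: 42.5
```

{"api": "send_rows", "payload": {
  "motion": [
    [[0, 0, 0, 0, 0, 0, 1], [0, 0, 0, 0, 0, 0, 1], [0, 0, 0, 0, 0, 0, 1]]
  ]
}}

```text
t: 8.3
tcp_pos: [0.4757, 0.1469, 0.2196]
orientation: [180.0, 0.0, 74.9]
ft_force: [0.2, -0.0, -2.6]
width: 0.0115
grip_force: 42.5
```

```bash
python3 - <<'E'
from h import *
np.set_printoptions(precision=3,suppress=True)
o=sensors.observe();print(o["t"],o["joint_pos"],o["ft_force"])
print(rel([.475,.148,.045],toolR(np.array([np.cos(np.radians(75)),np.sin(np.radians(75)),0]),np.array([0,0,-1.]))))
for n in ("side","wrist"):
    im=cams.camera(n)
    if n=="side": im=im[110:340,120:427]
    cv2.imwrite(f"pics/{n}2.png",cv2.resize(im[:,:,::-1],(800,600),interpolation=cv2.INTER_CUBIC))
E
```

```text
8.3 [ 25.916  21.11  -58.689  94.133  18.588  75.274 -50.996] [ 0.193 -0.036 -2.569]
(array([ 0.001, -0.001,  0.175]), array([ 0.04 ,  0.01 , -0.138]))
```

View pics/side2.png

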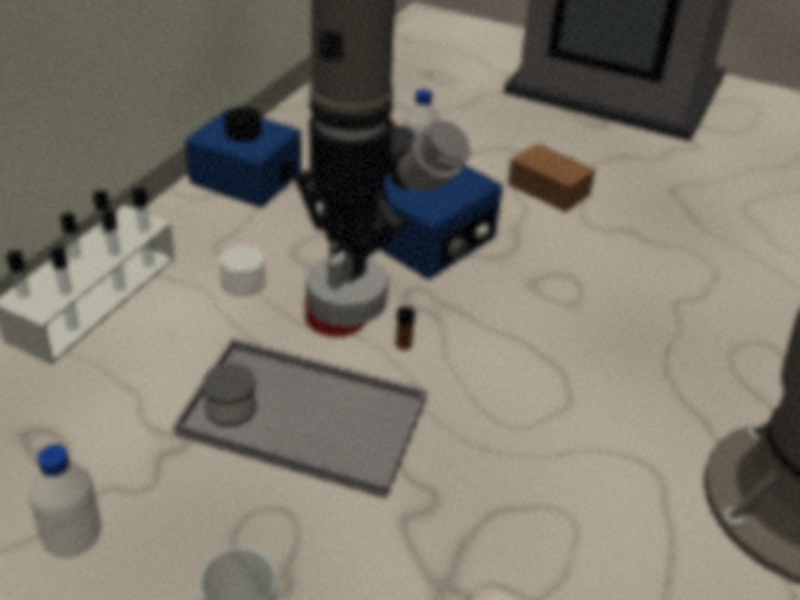

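View pics/wrist2.png

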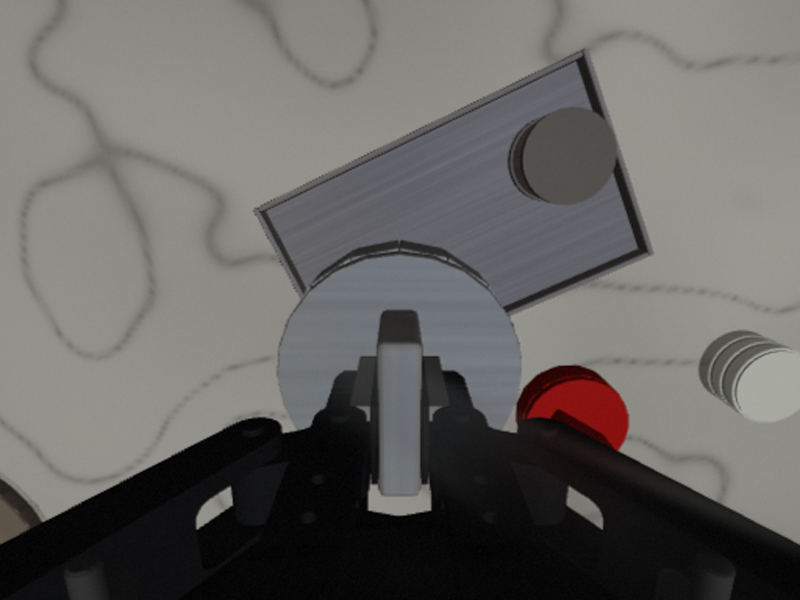

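The cover is held level and square. The wrist view has the tray rim corners at (258,210), (585,50) and (651,253). I'll check the tray position from these before lowering.

```bash
python3 - <<'E'
from h import *
np.set_printoptions(precision=3,suppress=True)
c=cam("wrist",sensors.observe())
P=np.array([atz(c,np.array(p)/1.5625,.02) for p in [(258,210),(585,50),(651,253)]]);print(P,np.linalg.norm(P[1]-P[0]),np.linalg.norm(P[2]-P[1]))
x=(P[1]-P[0]);x/=np.linalg.norm(x);ctr=(P[0]+P[2])/2;print("tray",ctr,"bay",ctr-.045*x)
E
```

```text
[[0.39  0.212 0.02 ]
 [0.63  0.253 0.02 ]
 [0.655 0.108 0.02 ]] 0.2441283355385588 0.14707970546310062
tray [0.522 0.16  0.02 ] bay [0.478 0.152 0.02 ]
```

{"api": "send_rows", "payload": {
  "motion": [
    [[0.004, -0.002, 0.025, 0, 0, 0, 1], [0.004, -0.002, 0.055, 0, 0, 0, 1], [0.004, -0.002, 0.085, 0, 0, 0, 1], [0.004, -0.002, 0.115, 0, 0, 0, 1], [0.004, -0.002, 0.14, 0, 0, 0, 1], [0.004, -0.002, 0.158, 0, 0, 0, 1], [0.004, -0.002, 0.168, 0, 0, 0, 1], [0.004, -0.002, 0.173, 0, 0, 0, 1], [0.004, -0.002, 0.173, 0, 0, 0, 1]]
  ]
}}

```text
t: 9.3
tcp_pos: [0.4745, 0.1518, 0.0466]
orientation: [-180.0, 0.0, 74.9]
ft_force: [-0.3, -0.5, -2.8]
width: 0.0111
grip_force: 42.4
```

{"api": "send_rows", "payload": {
  "motion": [
    [[0, 0, 0.001, 0, 0, 0, 1], [0, 0, 0.002, 0, 0, 0, 1], [0, 0, 0.003, 0, 0, 0, 1], [0, 0, 0.004, 0, 0, 0, 1], [0, 0, 0.004, 0, 0, 0, 1]]
  ]
}}

```text
t: 9.8
tcp_pos: [0.4739, 0.1524, 0.0421]
orientation: [-179.9, 0.0, 75.0]
ft_force: [0.4, 0.4, -2.9]
width: 0.0111
grip_force: 42.4
```

{"api": "send_rows", "payload": {
  "motion": [
    [[0, 0, 0.001, 0, 0, 0, 1], [0, 0, 0.002, 0, 0, 0, 1], [0, 0, 0.003, 0, 0, 0, 1], [0, 0, 0.003, 0, 0, 0, 1]]
  ]
}}

```text
t: 10.2
tcp_pos: [0.4738, 0.1523, 0.0389]
orientation: [-179.9, 0.0, 75.0]
ft_force: [0.8, -0.2, -3.0]
width: 0.0108
grip_force: 42.4
```

{"api": "send_rows", "payload": {
  "motion": [
    [[0, 0, 0.001, 0, 0, 0, 1], [0, 0, 0.001, 0, 0, 0, 1]]
  ]
}}

```text
t: 10.4
tcp_pos: [0.4738, 0.1523, 0.038]
orientation: [-179.9, 0.0, 75.0]
ft_force: [0.9, 0.3, -2.5]
width: 0.011
grip_force: 42.4
```

{"api": "send_rows", "payload": {
  "motion": [
    [[0, 0, 0.0005, 0, 0, 0, 1], [0, 0, 0.001, 0, 0, 0, 1], [0, 0, 0.001, 0, 0, 0, 1]]
  ]
}}

```text
t: 10.7
tcp_pos: [0.4739, 0.1523, 0.0371]
orientation: [-179.9, 0.0, 75.0]
ft_force: [0.0, -0.3, -2.9]
width: 0.0116
grip_force: 42.4
```

{"api": "send_rows", "payload": {
  "motion": [
    [[0, 0, 0.0005, 0, 0, 0, 1], [0, 0, 0.001, 0, 0, 0, 1], [0, 0, 0.001, 0, 0, 0, 1]]
  ]
}}

```text
t: 11.0
tcp_pos: [0.4739, 0.1523, 0.0361]
orientation: [-179.9, 0.0, 75.0]
ft_force: [-0.3, 0.7, -2.7]
width: 0.0113
grip_force: 42.4
```

{"api": "send_rows", "payload": {
  "motion": [
    [[0, 0, 0.0005, 0, 0, 0, 1], [0, 0, 0.001, 0, 0, 0, 1], [0, 0, 0.001, 0, 0, 0, 1]]
  ]
}}

```text
t: 11.3
tcp_pos: [0.4739, 0.1524, 0.0355]
orientation: [-180.0, 0.0, 75.0]
ft_force: [-1.8, -0.7, 2.2]
width: 0.0115
grip_force: 43.0
```

{"api": "send_rows", "payload": {
  "motion": [
    [[0, 0, 0.0005, 0, 0, 0, 1], [0, 0, 0.001, 0, 0, 0, 1], [0, 0, 0.001, 0, 0, 0, 1]]
  ]
}}

```text
t: 11.6
tcp_pos: [0.4739, 0.1523, 0.0354]
orientation: [-180.0, 0.1, 75.0]
ft_force: [-4.5, -3.5, 9.4]
width: 0.0113
grip_force: 44.2
```

Contact is made: the vertical force went from -2.8 N to +9 N. I'll ease up, release and retreat.

{"api": "send_rows", "payload": {
  "motion": [
    [[0, 0, -0.0007, 0, 0, 0, 1], [0, 0, -0.001, 0, 0, 0, 0.8], [0, 0, -0.001, 0, 0, 0, 0.6], [0, 0, -0.001, 0, 0, 0, 0.5], [0, 0, -0.001, 0, 0, 0, 0.5], [0, 0, -0.01, 0, 0, 0, 0.5], [0, 0, -0.03, 0, 0, 0, 0.5], [0, 0, -0.07, 0, 0, 0, 0.4], [0, 0, -0.11, 0, 0, 0, 0.4], [0, 0, -0.15, 0, 0, 0, 0.4]]
  ]
}}

```text
t: 12.6
tcp_pos: [0.4738, 0.1525, 0.1862]
orientation: [-180.0, -0.0, 75.0]
ft_force: [1.0, -0.8, -0.2]
width: 0.0515
grip_force: 0.0
```

{"api": "send_rows", "payload": {
  "motion": [
    [[0, 0, -0.02, 0, 0, 0, 0.4], [0, 0, -0.02, 0, 0, 0, 0.4], [0, 0, -0.02, 0, 0, 0, 0.4]]
  ]
}}

```text
t: 12.9
tcp_pos: [0.4741, 0.1522, 0.2044]
orientation: [-180.0, 0.0, 75.0]
ft_force: [-0.4, -0.8, -0.3]
width: 0.0514
grip_force: 0.0
```

```bash
python3 - <<'E'
from h import *
im=cams.camera("wrist"); cv2.imwrite("pics/w3.png",cv2.resize(im[:,:,::-1],(800,600),interpolation=cv2.INTER_CUBIC))
E
```

```text
(no output)
```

View pics/w3.png

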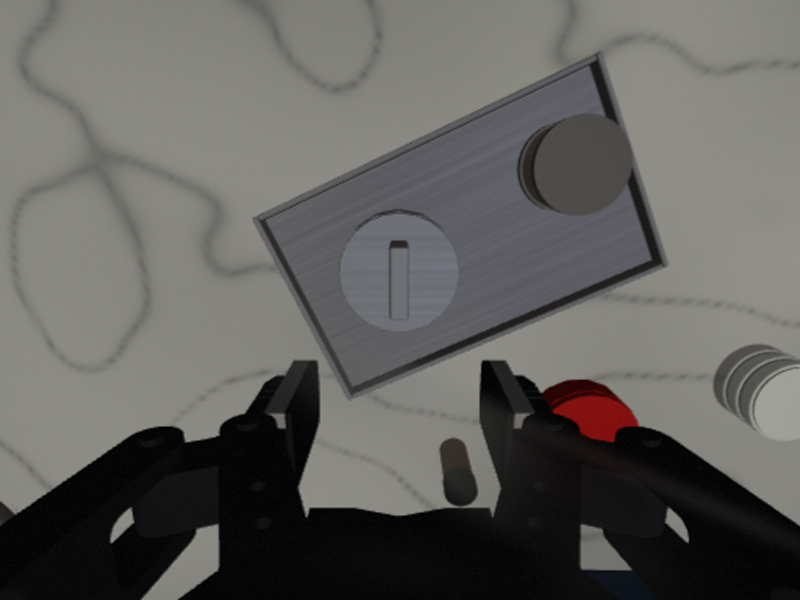

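The cover, centred near (400,272), lies flat inside the tray with its bar up. The filter at (580,165) is undisturbed and the gripper is clear.

```bash
python3 -c "
from plant import arm; print(arm.sign_off())"
```

```text
the job is handed in; nothing more can be done
None
```

I turned the bayonet cover to its stop, lifted it off and set it flat in the tray beside the fresh filter, bar upwards, and handed the job in at about 13 s; the hand-in returned no verdict.

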